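# Set the fume extractor to its third speed by counting clicks

## Task

The speed lever on top of the bench fume extractor has been left part-way: with a fingertip, push it back against its zero stop (the end of its slot nearest the round start button), then push it away from the stop three clicks and leave it resting in the third notch, never letting it run on past that notch. Only then press the round start button fully down, let go and move clear. Just push with the fingers, never pinching the lever from both sides, and leave everything else where it is.

Things in the scene. Friction and masses are not known exactly. Their poses are not given: they have to be found in the camera images.
- extractor: The fume extractor, a flat black box fixed to the table: 220 (its x) by 300 (its y) by 80 mm high. Origin: centre of its underside, on the table. At yaw 0 its x points away from the robot, y to the robot's left, z up; yaw is within 0.3 rad. The controls are on its flat top, on a grey panel along the robot's side; the top's other half is a dark grille 3 mm proud.
- speed_lever (a joint): Speed lever along its slot, m: 0 at the zero stop, growing along the extractor's +y, away from the start button, to 0.070. Notches 14 mm apart: 0 (on the stop), 0.014, 0.028, 0.042 (the third), 0.056, 0.070. Leaving a notch takes about 5 N, fading to nothing at the crest half-way; past it the lever snaps into the next notch and stays. Starts near the first or second. A tick at each, shortest at zero.
- lever_mid (a point): Middle of the speed lever's upright metal fin; moves with the lever. 17 mm above the extractor's top; in the extractor's frame x = -55, y = -20 + lever position, z = 97 mm. The fin is 26 mm (extractor x) by 12 mm thick (along the slot, y); its top is 32 mm above the extractor's top.
- start_button (a joint): Travel of the start button in m: 0 up, 0.006 fully down; it springs back by itself. Fully down takes 5 N.
- start_button_top (a point): Centre of the top of the round metal start button, 32 mm across, 22 mm above the extractor's top; its black housing is 48 mm across and 12 mm high. Press straight down. In the extractor's frame at x = -55, y = -115 mm, on the slot's line.
- tin: Round aluminium tin, 72 mm across, 17 mm high, loose on the grille of the extractor; origin at the centre of its underside.
- bit_box: Clear plastic box, 30 by 24 by 20 mm high, loose on the extractor's top beyond the far stop of the lever; origin at the centre of its underside.
- flux_jar: Small jar, 44 mm across, 50 mm high, loose on the table to the left; origin at the centre of its underside.
- spool: Grey spool standing on end, 54 mm across, 42 mm high, loose on the table to the right; origin at the centre of its underside.
- screwdriver: Screwdriver, 150 mm long, lying on the table right of the extractor.
- board: Green circuit board, 60 by 90 by about 11 mm with its parts, lying loose on the grille of the extractor; origin at the centre of its underside.
- tip_cleaner: Round dark steel pot, 72 mm across, 36 mm high, loose on the table left of the extractor; origin at the centre of its underside.

How it is judged:
On the way, in this order (a step that is already met when the one before it is completed fails the run):
1. the lever is back against its zero stop (within 2.5 mm) (value of joint speed_lever below 0.0025 m), for 0.1 s.
2. the lever rests in the third notch (within 3.5 mm) (value of joint speed_lever between 0.0385 and 0.0455 m and velocity of joint speed_lever below 0.02 m/s), for 0.3 s.
3. the start button is pressed fully down (4.5 mm or more) with the lever in the third notch (value of joint speed_lever between 0.0385 and 0.0455 m and value of joint start_button above 0.0045 m), for 0.05 s.
At the end, for the whole second after the job is handed in: The lever rests in the third notch (42 mm from the zero stop, within 3.5 mm), the start button is up again (within 2 mm), and every loose thing is within 20 mm of where it stood (value of joint speed_lever between 0.0385 and 0.0455 m and value of joint start_button below 0.002 m and distance of each of tin, bit_box, flux_jar, spool, screwdriver, board, tip_cleaner from where it was at the start of the episode below 0.02 m); the robot touches nothing.
It fails at once if the lever ran past the third notch (beyond 50.5 mm, over the crest to the fourth) (value of joint speed_lever above 0.0505 m).
It fails at once if the start button was pressed (over 3 mm) while the lever was not in the third notch (value of joint start_button above 0.003 m and not (value of joint speed_lever between 0.0385 and 0.0455 m)).
It fails at once if the lever was pinched: pushed on both faces at once (over 1 N each) (contact force between the fingers and speed_lever_c1 above 1 N and contact force between the fingers and speed_lever_c2 above 1 N).
It fails at once if a loose thing was lifted, carried or knocked away (20 mm or more) (distance of any of tin, bit_box, flux_jar, spool, screwdriver, board, tip_cleaner from where it was at the start of the episode above 0.02 m).
It also fails if it takes over 61 s, if anything falls off the work surface, if the arm or the gripper's body presses on something with over 40 N, if the wrist force passes 120 N, or if a joint passes its speed limit or range.

## Robot

A 6-joint arm with a two-finger parallel gripper is mounted at the origin on the work surface. World frame = base frame: x ahead of the robot, y to its left, z up, the work surface at z = 0. Lengths are in m, angles in rad, forces in N, time in s.
With the tool pointing down it reaches from about 0.3 to 0.875 m from the base axis. Payload 6.4 kg.
Tool frame: the origin (TCP) lies at the very end of the fingers, on their centre line; the grasp point (between the pads) lies 19 mm behind it (ctrl.tcp_to_grasp is the distance from the TCP to the grasp point, in m); z points along the fingers, y is the direction in which the jaws open and shut (so a half turn about z gives the same grasp; the last joint's range is limited). The gripper opens to 85 mm and grips with 20 to 120 N. Pads are 22 mm wide; open, the fingers measure 114 mm over their backs; the gripper's body (76 mm by 85 mm) begins 54 mm behind the grasp point. The pads swing forward as they close: fully open they stand 13 mm farther back than shut.
Start: joints at [-1.462, 0.181, 1.607, -0, 1.354, -0.206], TCP at [0.178, -0.547, 0.231] pointing down, gripper open.
Joint ranges: [-2.99, 2.99], [-0.89, 2.07], [0.3, 2.58], [-1.14, 4.28], [0, 2.63], [-3.12, 3.12]. Speed limits (rad/s): [2.57, 2.57, 3.01, 3.14, 3.14, 3.14].

## Interface

Orientations are given as a unit quaternion [w, x, y, z].
In Python, from bench import ctrl gives the robot as it stands. The module is installed in compiled form; this text tells all that it offers.
- The arm moves only by the tool drive_tool, never from a script. Its argument "deltas" is a list of rows, each an object with "slide": the shift along the tool's x, y, z as a fraction of full scale, a list of three; "delta_rot": the turn, a rotation vector about the tool's x, y, z as a fraction of full scale, a list of three; "hand": the opening, from 0 (shut) to 1 (fully open). In form: [{"slide": [tx, ty, tz], "delta_rot": [wx, wy, wz], "hand": hand}, ...]. A call has exactly 5 rows; each row shifts and turns the commanded pose from where the row before left it, along the tool's axes as they then stand; what a row does not reach is not made up. Full scale, the value 1, is 50 mm for a shift and 180 degrees for a turn. A row lasts 1/8 s, in which the tool goes at most 62.5 mm and 10.7 degrees, less where a joint would pass 70% of its speed; a pose out of reach is approached as far as the arm can. A call with a number of a shift or a turn outside -1 to 1 is refused whole. A call with a gripper value outside its range is refused whole. The fingers move at their own pace and stop on an object; the grip force is fixed at half the most. Time passes only in rows, so rows that do not move let the fingers close, or fill a call up. It gives the time, the measured TCP pose, the force and the opening at its end, in the units of the state.
- ctrl.get_obs(): the state, without advancing time (a new reading comes with each control period).
- ctrl.camera(name): name is "side" or "top" or "wrist"; returns a dict with "frame" (420x560x3 uint8, red, green, blue), "mtx" (3x3 intrinsics, pixels), "R" (3x3) and "t" (3): a world point X has camera coordinates R X + t. Camera axes: x right, y down, z forward; pixel columns grow to the right and rows downward; lengths in m; the calibration is good to about 2 mm. The wrist camera is an equidistant fisheye: a pixel r from the principal point sees the ray r / f radians off the axis. A picture is of the moment at which its call begins. There is no depth.
- ctrl.hand_in(): hands the job in, once; it reports no verdict.
The state is a dict: "time_s": time; "q": joint angles; "dq": joint speeds; "joint_efforts": joint torques, N m; "eef_pos": TCP position; "eef_rot": TCP orientation; "wrist_force": force on the tool from outside, world axes, zero at the start; "torque": the same for the moment, N m; "opening": opening from 0.0 (shut) to 1.0 (fully open).
Only numpy, scipy, OpenCV 4.12 (cv2) and the standard library are available. Lean on these libraries where they do the work, as an engineer would, in place of code of your own. Each camera call takes 0.05 s, during which the arm holds its last target.

## Working session

There is one attempt and no reset: what is moved stays moved. The work goes in short steps, Python scripts to look and compute and a tool call to move; the robot and the scene stay as the last step left them, time stands still between calls to the robot, and variables do not carry over. Pictures are saved under pics/ and viewed, and the job is handed in when it is done.

Besides the shell and the picture viewer there is one more tool, called after ">>>" as name([rows], argument=value, ...), one row to a line, values as JSON. drive_tool: Moves the arm, as the interface text tells. Its arguments: {"type":"object","properties":{"deltas":{"type":"array","items":{"type":"object","properties":{"slide":{"type":"array","items":{"type":"number"}},"delta_rot":{"type":"array","items":{"type":"number"}},"hand":{"type":"number"}}}}},"required":["deltas"]}

```bash
mkdir -p pics; python3 - <<'E'
from bench import ctrl
import cv2
o=ctrl.get_obs();print(o['time_s'],o['eef_pos'],o['eef_rot'],o['wrist_force'],o['opening'])
for n in ("top","side","wrist"):
    c=ctrl.camera(n);cv2.imwrite(f"pics/{n}0.png",c["frame"][:,:,::-1]);print(n,c["mtx"],c["R"],c["t"])
E
```

```text
0.0 [ 0.17800841 -0.5461591   0.23037448] [-8.94288641e-04  9.87635420e-01  1.56765665e-01  5.23100737e-05] [0.83592198 0.349477   0.00911176] 0.9964198308495744
top [[473.99585356   0.         273.43529714]
 [  0.         473.99585356 211.48151816]
 [  0.           0.           1.        ]] [[-0.02990518 -0.99949859 -0.01040401]
 [-0.98292026  0.03129688 -0.18135125]
 [ 0.18158593  0.00480298 -0.98336335]] [0.00749159 0.56919186 1.08779772]
side [[512.85652285   0.         276.27615968]
 [  0.         512.85652285 206.01011789]
 [  0.           0.           1.        ]] [[ 0.97448296 -0.22430253 -0.008446  ]
 [-0.1241827  -0.50740359 -0.85271346]
 [ 0.18698026  0.83200359 -0.52231065]] [-0.55094015  0.14951177  1.41015842]
wrist [[325.1922621    0.         285.31521163]
 [  0.         325.1922621  210.12487222]
 [  0.           0.           1.        ]] [[ 0.30825865 -0.9513015  -0.00143323]
 [-0.9173869  -0.29766703  0.26418861]
 [-0.25174964 -0.0801236  -0.96446997]] [-0.57210682 -0.03299915  0.37859818]
```

View pics/top0.png

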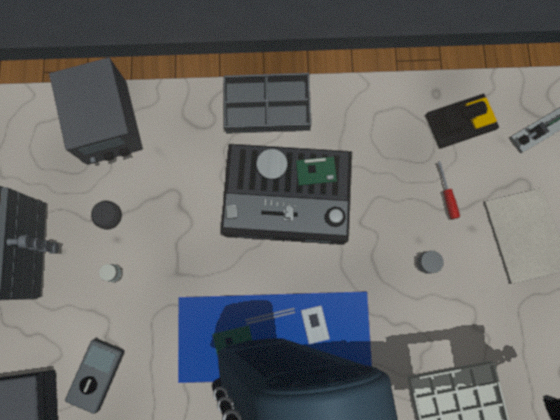

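View pics/side0.png

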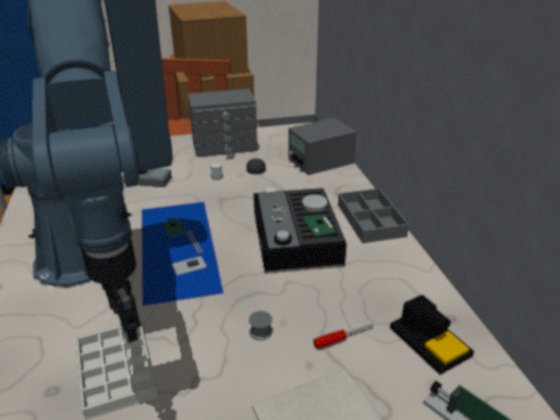

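View pics/wrist0.png

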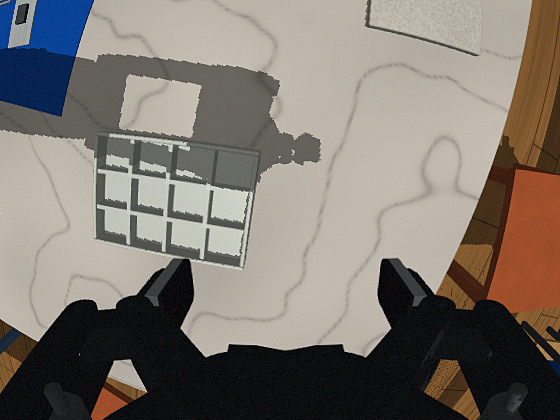

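The top view shows the extractor at about (225-350, 145-240), with the button at about (336,215) and the lever at about (289,212). Next I'll zoom in and measure.

```bash
cat > h.py <<'E'
import numpy as np,cv2
from bench import ctrl
from scipy.spatial.transform import Rotation as Rn
def ray(c,u,v,z,fish=False):
    K=c["mtx"];x=(u-K[0,2])/K[0,0];y=(v-K[1,2])/K[1,1]
    if fish:
        r=np.hypot(x,y);d=np.array([x/r*np.sin(r),y/r*np.sin(r),np.cos(r)]) if r>1e-9 else np.array([0,0,1.])
    else: d=np.array([x,y,1.])
    R,t=c["R"],c["t"];C=-R.T@t;d=R.T@d
    return C+d*(z-C[2])/d[2]
def proj(c,X,fish=False):
    p=c["R"]@np.asarray(X)+c["t"];K=c["mtx"]
    if fish:
        th=np.arctan2(np.hypot(p[0],p[1]),p[2]);k=th/np.hypot(p[0],p[1]);q=p[:2]*k
    else:q=p[:2]/p[2]
    return q*K[0,0]+K[:2,2]
def tool():
    o=ctrl.get_obs();w,x,y,z=o["eef_rot"]
    return o,Rn.from_quat([x,y,z,w]).as_matrix()
E
python3 - <<'E'
from h import *
im=cv2.imread("pics/top0.png");cv2.imwrite("pics/topz.png",cv2.resize(im[135:250,210:365],None,fx=5,fy=5,interpolation=cv2.INTER_CUBIC))
im=cv2.imread("pics/side0.png");cv2.imwrite("pics/sidez.png",cv2.resize(im[175:280,240:355],None,fx=5.5,fy=5.5,interpolation=cv2.INTER_CUBIC))
E
```

```text
(no output)
```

View pics/topz.png

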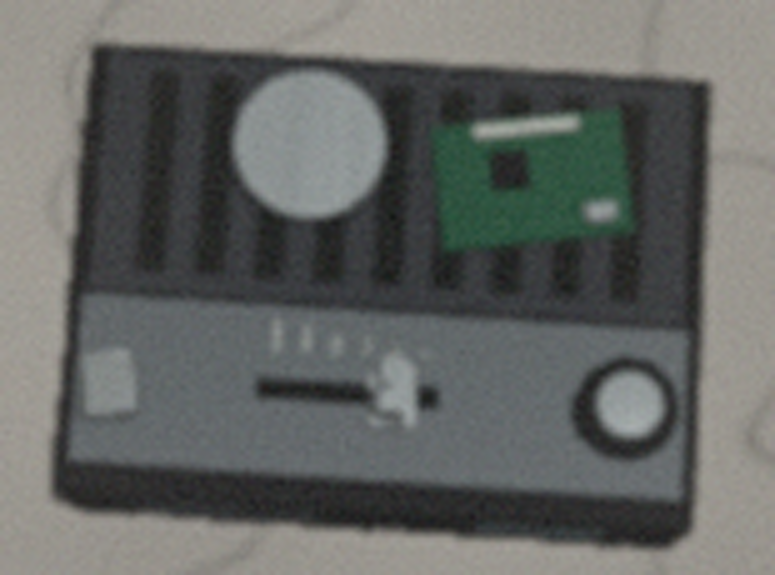

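View pics/sidez.png

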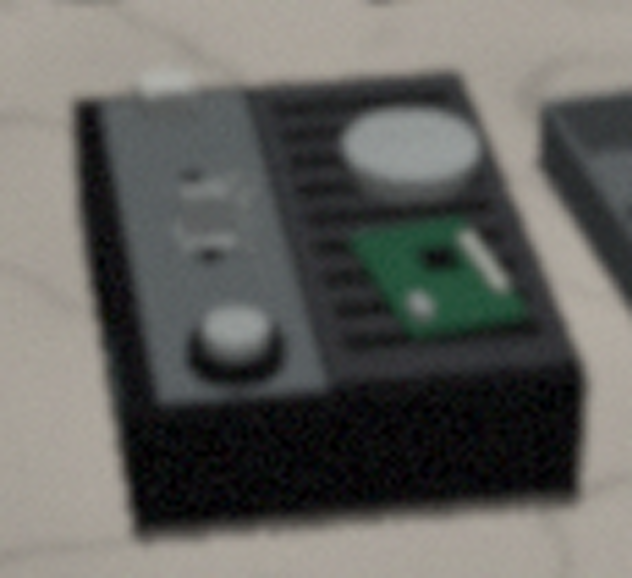

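The zoom shows the near top edge from (65,462) to (688,500), the far corners at (97,47) and (708,85), the button top at (630,405), and the fin at about (398,388).

```bash
python3 - <<'E'
from h import *
c=ctrl.camera("top");s=ctrl.camera("side")
f=lambda u,v,z:ray(c,210+(u+.5)/5-.5,135+(v+.5)/5-.5,z)
g=lambda u,v,z:ray(s,240+(u+.5)/5.5-.5,175+(v+.5)/5.5-.5,z)
nl,nr,fl,fr=f(65,462,.08),f(688,500,.08),f(97,47,.083),f(708,85,.083)
print(nl,nr,fl,fr)
for a,b in((nl,nr),(fl,fr)):
    d=a-b;print("yaw",np.arctan2(-d[0],d[1]),np.linalg.norm(d))
for a,b in((nl,fl),(nr,fr)):
    d=b-a;print("yaw",np.arctan2(d[1],d[0]),np.linalg.norm(d))
ctr=(nl+nr+fl+fr)/4;print(ctr)
B=f(630,405,.102);print("btn",B, g(237,330,.102))
print("slot",f(257,388,.08),f(438,398,.08))
print("fin top", f(398,388,.105))
for yaw in (-0.08,-.06,-.04):
  R=np.array([[np.cos(yaw),-np.sin(yaw)],[np.sin(yaw),np.cos(yaw)]])
  print(yaw,"btn by corners",ctr[:2]+R@[-.055,-.115], "lever0",ctr[:2]+R@[-.055,-.02], 'lever from btn', B[:2]+R@[0,.095])
E
```

```text
[0.53096586 0.1094598  0.08      ] [ 0.50402903 -0.17965667  0.08      ] [0.73173095 0.09161434 0.083     ] [ 0.70299554 -0.20035657  0.083     ]
yaw -0.09290130478969315 0.29036860061678493
yaw -0.09810279622194447 0.293381552044905
yaw -0.08865428208384346 0.20157897100810235
yaw -0.1036641863595243 0.20006289389161888
[ 0.61743035 -0.04473477  0.0815    ]
btn [ 0.5458123  -0.15238142  0.102     ] [ 0.5472292  -0.15663692  0.102     ]
slot [0.56321269 0.01898583 0.08      ] [ 0.55575729 -0.06563218  0.08      ]
fin top [ 0.5565595  -0.04636709  0.105     ]
-0.08 btn by corners [ 0.55341606 -0.15497166] lever0 [ 0.56100796 -0.0602755 ] lever from btn [ 0.55340419 -0.05768526]
-0.06 btn by corners [ 0.55563346 -0.15622982] lever0 [ 0.56133004 -0.06140076] lever from btn [ 0.55150888 -0.05755237]
-0.04 btn by corners [ 0.55787557 -0.15744337] lever0 [ 0.56167455 -0.06251936] lever from btn [ 0.54961128 -0.05745741]
```

>>> drive_tool([
  {"slide": [0.8,-0.61,-0.06],"delta_rot": [0,0,0],"hand": 0},
  {"slide": [0.8,-0.61,-0.06],"delta_rot": [0,0,0],"hand": 0},
  {"slide": [0.8,-0.61,-0.06],"delta_rot": [0,0,0],"hand": 0},
  {"slide": [0.8,-0.61,-0.06],"delta_rot": [0,0,0],"hand": 0},
  {"slide": [0.8,-0.61,-0.06],"delta_rot": [0,0,0],"hand": 0},
])

```text
time_s: 0.88
eef_pos: [0.3217, -0.3384, 0.2464]
eef_rot: [0.0, 0.988, 0.157, 0.0]
wrist_force: [0.4, -0.5, -0.2]
opening: -0.0
```

>>> drive_tool([
  {"slide": [0.8,-0.61,0],"delta_rot": [0,0,0],"hand": 0},
  {"slide": [0.8,-0.61,0],"delta_rot": [0,0,0],"hand": 0},
  {"slide": [0.8,-0.61,0],"delta_rot": [0,0,0],"hand": 0},
  {"slide": [0.8,-0.61,0],"delta_rot": [0,0,0],"hand": 0},
  {"slide": [0.8,-0.61,0],"delta_rot": [0,0,0],"hand": 0},
])

```text
time_s: 1.5
eef_pos: [0.4647, -0.1314, 0.2464]
eef_rot: [0.0, 0.988, 0.157, 0.0]
wrist_force: [0.5, 0.0, -0.1]
opening: -0.002
```

>>> drive_tool([
  {"slide": [0.8,-0.61,0],"delta_rot": [0,0,0],"hand": 0},
  {"slide": [0.8,-0.61,0],"delta_rot": [0,0,0],"hand": 0},
  {"slide": [0,0,0],"delta_rot": [0,0,0.044],"hand": 0},
  {"slide": [0,0,0],"delta_rot": [0,0,0.044],"hand": 0},
  {"slide": [0,0,0],"delta_rot": [0,0,0.044],"hand": 0},
])

```text
time_s: 2.12
eef_pos: [0.5211, -0.0497, 0.2461]
eef_rot: [-0.0, 0.999, -0.052, -0.0]
wrist_force: [-0.4, -0.8, -0.6]
opening: 0.002
```

```bash
python3 - <<'E'
from h import *
o,R=tool();print(o['time_s'],o['eef_pos'],R.round(4),o['wrist_force'],o['opening'])
c=ctrl.camera("wrist");cv2.imwrite("pics/w1.png",c["frame"][:,:,::-1]);print(-c["R"].T@c["t"])
E
```

```text
2.125 [ 0.52111324 -0.04974923  0.24609764] [[ 9.946e-01 -1.036e-01 -4.000e-04]
 [-1.036e-01 -9.946e-01  1.000e-04]
 [-4.000e-04 -1.000e-04 -1.000e+00]] [-0.36656159 -0.75200365 -0.58640706] 0.0022376749299214864
[ 0.58746289 -0.05471496  0.38861931]
```

View pics/w1.png

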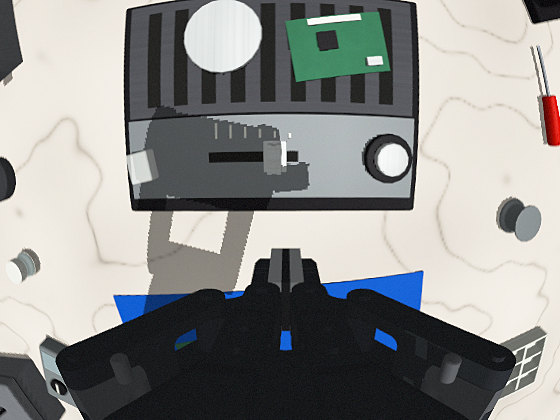

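The wrist view shows everything clearly: button top at about (392,160), slot from x≈208 to 299 at row 157, and fin at about (274,155). I'll zoom for exact pixels.

```bash
python3 - <<'E'
from h import *
im=cv2.imread("pics/w1.png");cv2.imwrite("pics/w1z.png",cv2.resize(im[105:215,190:320],None,fx=5,fy=5,interpolation=cv2.INTER_CUBIC))
cv2.imwrite("pics/w1b.png",cv2.resize(im[105:215,310:440],None,fx=5,fy=5,interpolation=cv2.INTER_CUBIC))
E
```

```text
(no output)
```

View pics/w1z.png

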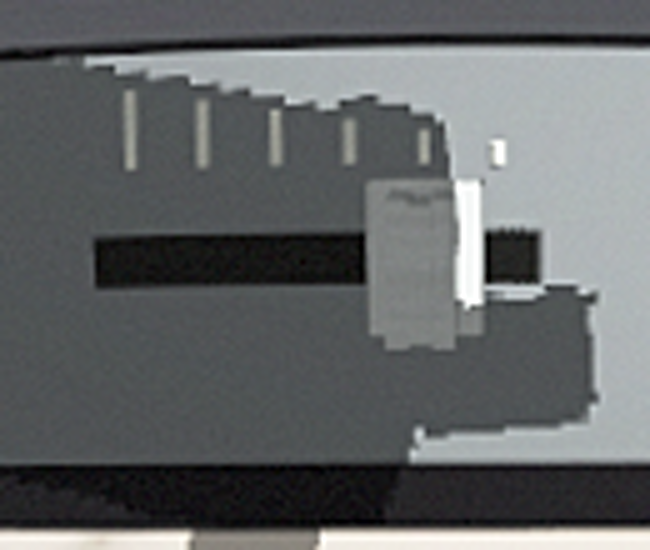

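View pics/w1b.png

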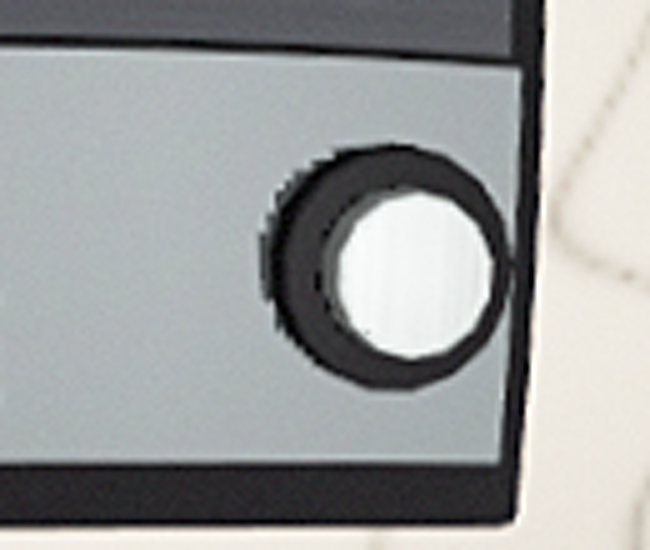

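```bash
cat >> h.py <<'E'
def fit(B,T0,T70): pass
E
python3 - <<'E'
from h import *
c=ctrl.camera("wrist")
f=lambda u,v,z,x0=190:ray(c,x0+(u+.5)/5-.5,105+(v+.5)/5-.5,z,True)
B=f(417,275,.102,310);print("btn",B)
T=[f(u,168,.08) for u in (498,424,349,276,203,130)]
d=T[5]-T[0];yaw=np.arctan2(-d[0],d[1]);print("ticks",T[0],T[5],np.linalg.norm(d),yaw)
a,b=f(96,262,.08),f(541,256,.08);d=a-b;print("slot",a,b,np.linalg.norm(d),np.arctan2(-d[0],d[1]))
a1,b1=f(0,464,.08),f(502,464,.08,310);d=a1-b1;print("edge",a1,b1,np.arctan2(-d[0],d[1]))
ft=f(411,265,.112);print("fin top",ft)
ey=np.array([-np.sin(yaw),np.cos(yaw)]);ex=np.array([np.cos(yaw),np.sin(yaw)])
for n,p in dict(btn=B,t0=T[0],t70=T[5],slotL=a,slotR=b,fin=ft).items(): print(n,(p[:2]@ex).round(4),(p[:2]@ey).round(4))
E
```

```text
btn [ 0.54596908 -0.14985872  0.102     ]
ticks [ 0.57262099 -0.05723197  0.08      ] [0.58144509 0.01257358 0.08      ] 0.07036105853957145 -0.125742804072243
slot [0.56431447 0.02186018 0.08      ] [ 0.55503918 -0.06352632  0.08      ] 0.0858888008383802 -0.10820278247206899
edge [0.52692793 0.04814444 0.08      ] [ 0.50247542 -0.17427115  0.08      ] -0.1095008460689429
fin top [ 0.55930647 -0.04047787  0.112     ]
btn 0.5605 -0.0802
t0 0.5753 0.015
t70 0.5753 0.0854
slotL 0.5571 0.0925
slotR 0.5586 0.0066
fin 0.56 0.03
```

>>> drive_tool([
  {"slide": [0.36,-0.42,0],"delta_rot": [0,0,0],"hand": 0},
  {"slide": [0.36,-0.42,0],"delta_rot": [0,0,0],"hand": 0},
  {"slide": [0,0,0.9],"delta_rot": [0,0,0],"hand": 0},
  {"slide": [0,0,0.9],"delta_rot": [0,0,0],"hand": 0},
  {"slide": [0,0,0.9],"delta_rot": [0,0,0],"hand": 0},
])

```text
time_s: 2.85
eef_pos: [0.5612, -0.0119, 0.1101]
eef_rot: [0.0, 0.999, -0.048, 0.0]
wrist_force: [0.0, -0.6, 0.0]
opening: 0.0
```

```bash
python3 - <<'E'
from h import *
o,R=tool();print(o['time_s'],o['eef_pos'],o['wrist_force'])
c=ctrl.camera("wrist");cv2.imwrite("pics/w2.png",c["frame"][:,:,::-1])
E
```

```text
2.85 [ 0.56118583 -0.01186758  0.11007785] [ 0.02949576 -0.6126608   0.0051537 ]
```

View pics/w2.png

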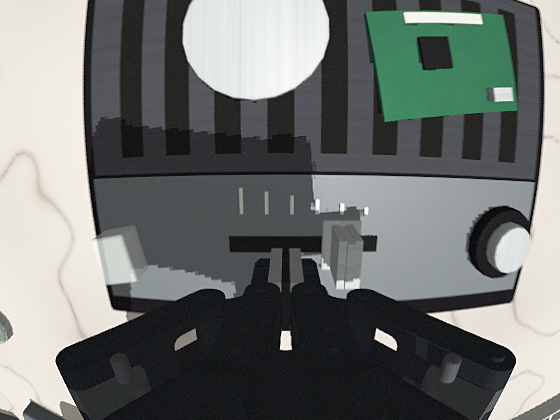

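```bash
python3 - <<'E'
from h import *
o,R=tool();c=ctrl.camera("wrist")
p=o['eef_pos']
for n,d in dict(tcp=[0,0,0],xp=[.011,0,0],xm=[-.011,0,0],yp=[0,.01,0],ym=[0,-.01,0]).items(): print(n,proj(c,p+R@np.array(d),True).round(1))
print(proj(c,[.5593,-.0405,.112],True))
im=cv2.imread("pics/w2.png");cv2.imwrite("pics/w2z.png",cv2.resize(im[190:310,220:380],None,fx=5,fy=5,interpolation=cv2.INTER_CUBIC))
E
```

```text
tcp [289.6 264.9]
xp [289.7 243.7]
xm [289.5 284.9]
yp [310.3 264.8]
ym [268.8 264.9]
[353.18973873 261.57328557]
```

View pics/w2z.png

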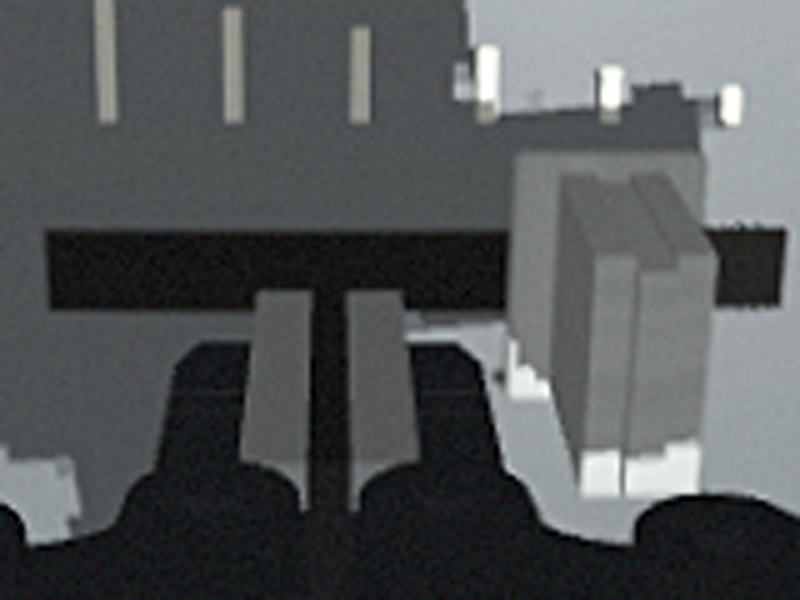

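>>> drive_tool([
  {"slide": [0,0,0.18],"delta_rot": [0,0,0],"hand": 0},
  {"slide": [0,0,0.18],"delta_rot": [0,0,0],"hand": 0},
  {"slide": [0,0.06,0],"delta_rot": [0,0,0],"hand": 0},
  {"slide": [0,0.06,0],"delta_rot": [0,0,0],"hand": 0},
  {"slide": [0,0,0],"delta_rot": [0,0,0],"hand": 0},
])

```text
time_s: 3.58
eef_pos: [0.561, -0.0183, 0.094]
eef_rot: [0.0, 0.999, -0.05, 0.001]
wrist_force: [-0.4, 0.7, 0.1]
opening: 0.001
```

>>> drive_tool([
  {"slide": [0,0.04,0],"delta_rot": [0,0,0],"hand": 0},
  {"slide": [0,0.04,0],"delta_rot": [0,0,0],"hand": 0},
  {"slide": [0,0,0],"delta_rot": [0,0,0],"hand": 0},
  {"slide": [0,0,0],"delta_rot": [0,0,0],"hand": 0},
  {"slide": [0,0,0],"delta_rot": [0,0,0],"hand": 0},
])

```text
time_s: 4.2
eef_pos: [0.5601, -0.0218, 0.0933]
eef_rot: [-0.0, 0.999, -0.05, -0.0]
wrist_force: [-0.0, 0.2, 0.2]
opening: 0.003
```

>>> drive_tool([
  {"slide": [0,0.04,0],"delta_rot": [0,0,0],"hand": 0},
  {"slide": [0,0.04,0],"delta_rot": [0,0,0],"hand": 0},
  {"slide": [0,0,0],"delta_rot": [0,0,0],"hand": 0},
  {"slide": [0,0,0],"delta_rot": [0,0,0],"hand": 0},
  {"slide": [0,0,0],"delta_rot": [0,0,0],"hand": 0},
])

```text
time_s: 4.82
eef_pos: [0.5597, -0.0256, 0.0933]
eef_rot: [-0.0, 0.999, -0.05, -0.0]
wrist_force: [0.0, 3.4, 0.6]
opening: -0.003
```

>>> drive_tool([
  {"slide": [0,0.03,0],"delta_rot": [0,0,0],"hand": 0},
  {"slide": [0,0.03,0],"delta_rot": [0,0,0],"hand": 0},
  {"slide": [0,0,0],"delta_rot": [0,0,0],"hand": 0},
  {"slide": [0,0,0],"delta_rot": [0,0,0],"hand": 0},
  {"slide": [0,0,0],"delta_rot": [0,0,0],"hand": 0},
])

```text
time_s: 5.45
eef_pos: [0.5595, -0.0293, 0.0933]
eef_rot: [0.0, 0.999, -0.05, 0.0]
wrist_force: [-1.2, 0.2, 0.2]
opening: 0.002
```

```bash
python3 - <<'E'
from h import *
c=ctrl.camera("wrist");im=c["frame"][:,:,::-1]
cv2.imwrite("pics/w3z.png",cv2.resize(im[190:310,230:390],None,fx=5,fy=5,interpolation=cv2.INTER_CUBIC))
E
```

```text
(no output)
```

View pics/w3z.png

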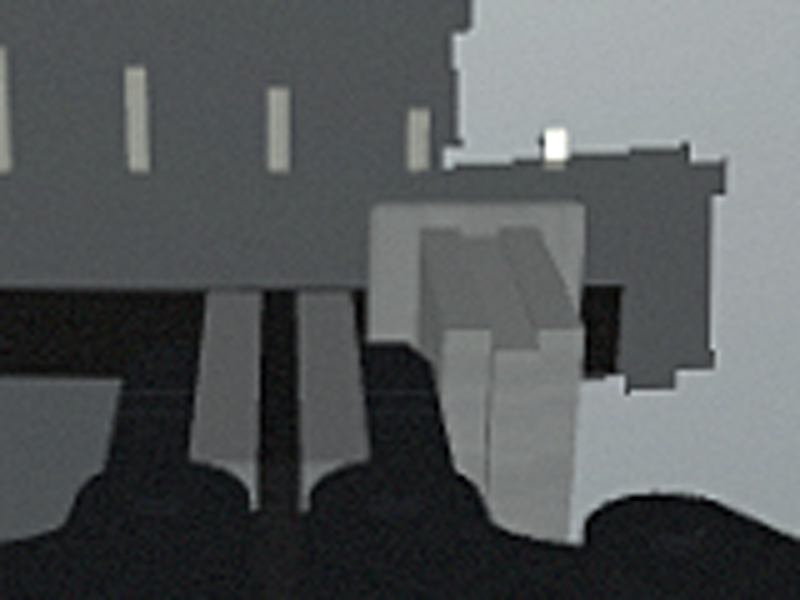

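>>> drive_tool([
  {"slide": [0,0.03,0],"delta_rot": [0,0,0],"hand": 0},
  {"slide": [0,0.03,0],"delta_rot": [0,0,0],"hand": 0},
  {"slide": [0,0,0],"delta_rot": [0,0,0],"hand": 0},
  {"slide": [0,0,0],"delta_rot": [0,0,0],"hand": 0},
  {"slide": [0,0,0],"delta_rot": [0,0,0],"hand": 0},
])

```text
time_s: 6.12
eef_pos: [0.5591, -0.0319, 0.0933]
eef_rot: [0.0, 0.999, -0.05, -0.0]
wrist_force: [0.6, -0.8, -0.8]
opening: -0.003
```

>>> drive_tool([
  {"slide": [0,0.03,0],"delta_rot": [0,0,0],"hand": 0},
  {"slide": [0,0.03,0],"delta_rot": [0,0,0],"hand": 0},
  {"slide": [0,0,0],"delta_rot": [0,0,0],"hand": 0},
  {"slide": [0,0,0],"delta_rot": [0,0,0],"hand": 0},
  {"slide": [0,0,0],"delta_rot": [0,0,0],"hand": 0},
])

```text
time_s: 6.75
eef_pos: [0.5588, -0.0348, 0.0933]
eef_rot: [-0.0, 0.999, -0.05, -0.0]
wrist_force: [-0.4, 0.4, 0.1]
opening: -0.002
```

>>> drive_tool([
  {"slide": [0,0.03,0],"delta_rot": [0,0,0],"hand": 0},
  {"slide": [0,0.02,0],"delta_rot": [0,0,0],"hand": 0},
  {"slide": [0,0,0],"delta_rot": [0,0,0],"hand": 0},
  {"slide": [0,0,0],"delta_rot": [0,0,0],"hand": 0},
  {"slide": [0,0,0],"delta_rot": [0,0,0],"hand": 0},
])

```text
time_s: 7.38
eef_pos: [0.5586, -0.0373, 0.0933]
eef_rot: [-0.0, 0.999, -0.05, 0.0]
wrist_force: [-0.2, -0.4, 0.5]
opening: 0.004
```

```bash
python3 - <<'E'
from h import *
c=ctrl.camera("wrist");im=c["frame"][:,:,::-1]
cv2.imwrite("pics/w4z.png",cv2.resize(im[190:310,230:390],None,fx=5,fy=5,interpolation=cv2.INTER_CUBIC))
E
```

```text
(no output)
```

View pics/w4z.png

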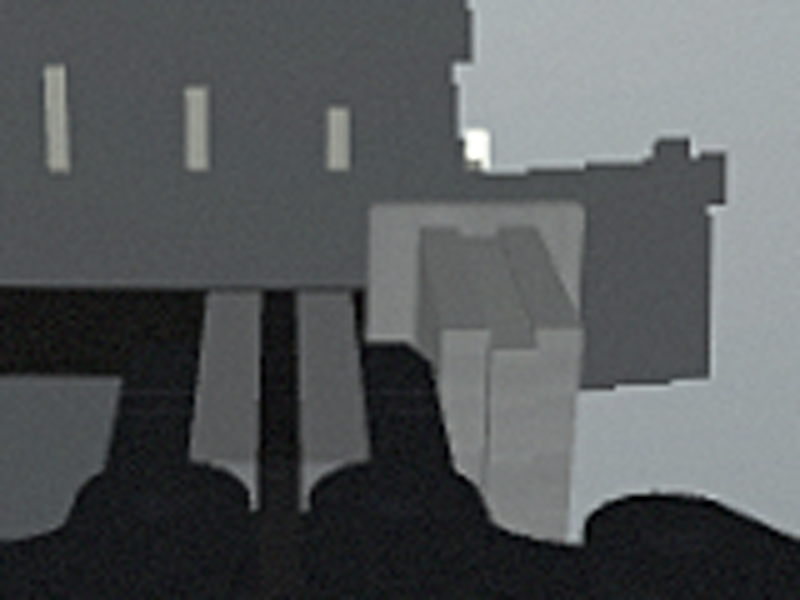

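The slider centre (x≈477) now lines up with the zero tick. A further small push should confirm the stop by force.

>>> drive_tool([
  {"slide": [0,0.02,0],"delta_rot": [0,0,0],"hand": 0},
  {"slide": [0,0.02,0],"delta_rot": [0,0,0],"hand": 0},
  {"slide": [0,0,0],"delta_rot": [0,0,0],"hand": 0},
  {"slide": [0,0,0],"delta_rot": [0,0,0],"hand": 0},
  {"slide": [0,0,0],"delta_rot": [0,0,0],"hand": 0},
])

```text
time_s: 8.05
eef_pos: [0.5585, -0.0378, 0.0933]
eef_rot: [-0.001, 0.999, -0.05, 0.0]
wrist_force: [1.6, 6.9, 0.4]
opening: -0.001
```

>>> drive_tool([
  {"slide": [0,-0.12,0],"delta_rot": [0,0,0],"hand": 0},
  {"slide": [0,0,-0.8],"delta_rot": [0,0,0],"hand": 0},
  {"slide": [0,0,0],"delta_rot": [0,0,0],"hand": 0},
  {"slide": [0,0.6,0],"delta_rot": [0,0,0],"hand": 0},
  {"slide": [0,0.52,0],"delta_rot": [0,0,0],"hand": 0},
])

```text
time_s: 8.68
eef_pos: [0.553, -0.0896, 0.1328]
eef_rot: [0.0, 0.999, -0.05, -0.0]
wrist_force: [-0.4, 0.1, -0.0]
opening: 0.001
```

```bash
python3 - <<'E'
from h import *
o,R=tool();print(o['time_s'],o['eef_pos'],R[:,0],o['wrist_force'],o['eef_pos'][:2]@[.9945,-.1048],o['eef_pos'][:2]@[.1048,.9945])
c=ctrl.camera("wrist");im=c["frame"][:,:,::-1]
cv2.imwrite("pics/w5.png",im)
E
```

```text
8.675 [ 0.55303508 -0.0896111   0.13279076] [ 9.95087002e-01 -9.90029911e-02 -5.15264617e-04] [-0.40292185  0.07998484 -0.02857353] 0.5593846272186634 -0.031160161509608698
```

View pics/w5.png

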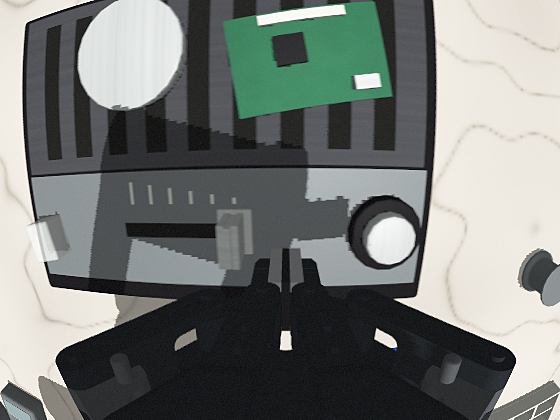

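>>> drive_tool([
  {"slide": [0,0,0.4],"delta_rot": [0,0,0],"hand": 0},
  {"slide": [0,0,0.4],"delta_rot": [0,0,0],"hand": 0},
  {"slide": [0,-0.12,0],"delta_rot": [0,0,0],"hand": 0},
  {"slide": [0,-0.12,0],"delta_rot": [0,0,0],"hand": 0},
  {"slide": [0,0,0],"delta_rot": [0,0,0],"hand": 0},
])

```text
time_s: 9.35
eef_pos: [0.5552, -0.0767, 0.0941]
eef_rot: [0.0, 0.999, -0.049, 0.001]
wrist_force: [0.0, -1.0, 0.5]
opening: -0.0
```

>>> drive_tool([
  {"slide": [0,-0.03,0],"delta_rot": [0,0,0],"hand": 0},
  {"slide": [0,0,0],"delta_rot": [0,0,0],"hand": 0},
  {"slide": [0,0,0],"delta_rot": [0,0,0],"hand": 0},
  {"slide": [0,0,0],"delta_rot": [0,0,0],"hand": 0},
  {"slide": [0,0,0],"delta_rot": [0,0,0],"hand": 0},
])

```text
time_s: 9.98
eef_pos: [0.5551, -0.076, 0.0936]
eef_rot: [0.0, 0.999, -0.05, 0.0]
wrist_force: [1.0, -3.3, 1.9]
opening: -0.004
```

>>> drive_tool([
  {"slide": [0,-0.03,0],"delta_rot": [0,0,0],"hand": 0},
  {"slide": [0,0,0],"delta_rot": [0,0,0],"hand": 0},
  {"slide": [0,0,0],"delta_rot": [0,0,0],"hand": 0},
  {"slide": [0,0,0],"delta_rot": [0,0,0],"hand": 0},
  {"slide": [0,0,0],"delta_rot": [0,0,0],"hand": 0},
])

```text
time_s: 10.6
eef_pos: [0.5551, -0.0741, 0.0934]
eef_rot: [0.0, 0.999, -0.05, 0.0]
wrist_force: [1.1, -4.2, 1.6]
opening: 0.001
```

>>> drive_tool([
  {"slide": [0,-0.03,0],"delta_rot": [0,0,0],"hand": 0},
  {"slide": [0,0,0],"delta_rot": [0,0,0],"hand": 0},
  {"slide": [0,0,0],"delta_rot": [0,0,0],"hand": 0},
  {"slide": [0,0,0],"delta_rot": [0,0,0],"hand": 0},
  {"slide": [0,0,0],"delta_rot": [0,0,0],"hand": 0},
])

```text
time_s: 11.22
eef_pos: [0.5546, -0.0722, 0.0929]
eef_rot: [-0.0, 0.999, -0.05, -0.001]
wrist_force: [-0.3, -1.9, 0.1]
opening: -0.001
```

>>> drive_tool([
  {"slide": [0,-0.03,0],"delta_rot": [0,0,0],"hand": 0},
  {"slide": [0,-0.03,0],"delta_rot": [0,0,0],"hand": 0},
  {"slide": [0,-0.03,0],"delta_rot": [0,0,0],"hand": 0},
  {"slide": [0,0,0],"delta_rot": [0,0,0],"hand": 0},
  {"slide": [0,0,0],"delta_rot": [0,0,0],"hand": 0},
])

```text
time_s: 11.85
eef_pos: [0.5556, -0.0678, 0.0933]
eef_rot: [-0.0, 0.999, -0.05, 0.0]
wrist_force: [0.0, -0.0, 0.6]
opening: 0.003
```

```bash
python3 - <<'E'
from h import *
o,R=tool();print(o['time_s'],o['eef_pos'],o['wrist_force'],o['eef_pos'][:2]@[.1048,.9945])
c=ctrl.camera("wrist");im=c["frame"][:,:,::-1]
cv2.imwrite("pics/w6z.png",cv2.resize(im[190:310,180:340],None,fx=5,fy=5,interpolation=cv2.INTER_CUBIC))
E
```

```text
11.85 [ 0.55559702 -0.06783946  0.09333103] [ 0.02870363 -0.03804058  0.64256146] -0.00923977858352641
```

View pics/w6z.png

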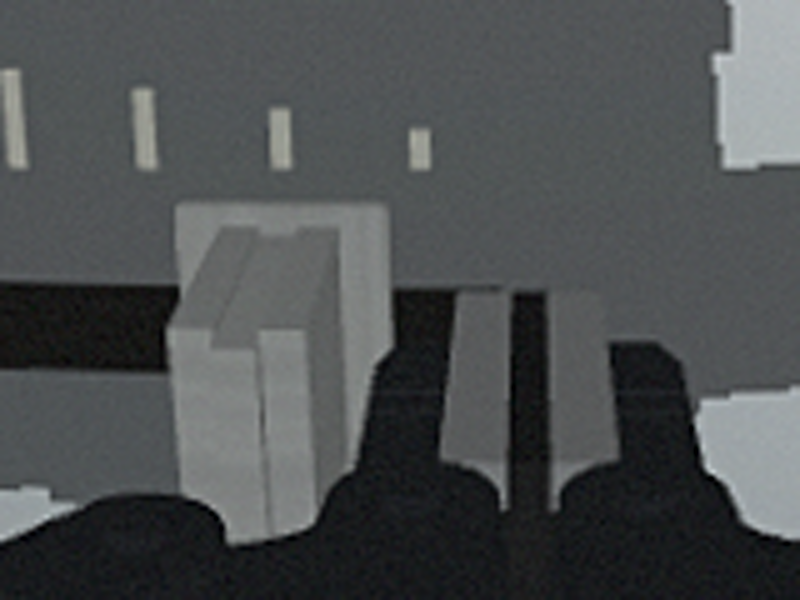

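>>> drive_tool([
  {"slide": [0,-0.04,0],"delta_rot": [0,0,0],"hand": 0},
  {"slide": [0,-0.04,0],"delta_rot": [0,0,0],"hand": 0},
  {"slide": [0,-0.04,0],"delta_rot": [0,0,0],"hand": 0},
  {"slide": [0,-0.03,0],"delta_rot": [0,0,0],"hand": 0},
  {"slide": [0,-0.03,0],"delta_rot": [0,0,0],"hand": 0},
])

```text
time_s: 12.52
eef_pos: [0.5563, -0.0602, 0.0934]
eef_rot: [0.001, 0.999, -0.05, -0.0]
wrist_force: [-2.0, -5.1, -0.1]
opening: 0.002
```

>>> drive_tool([
  {"slide": [0,-0.03,0],"delta_rot": [0,0,0],"hand": 0},
  {"slide": [0,-0.03,0],"delta_rot": [0,0,0],"hand": 0},
  {"slide": [0,-0.03,0],"delta_rot": [0,0,0],"hand": 0},
  {"slide": [0,0,0],"delta_rot": [0,0,0],"hand": 0},
  {"slide": [0,0,0],"delta_rot": [0,0,0],"hand": 0},
])

```text
time_s: 13.15
eef_pos: [0.5569, -0.0543, 0.0933]
eef_rot: [-0.0, 0.999, -0.05, 0.0]
wrist_force: [-0.4, 0.2, 0.5]
opening: 0.003
```

```bash
python3 - <<'E'
from h import *
o,R=tool();print(o['time_s'],o['eef_pos'],o['wrist_force'],o['eef_pos'][:2]@[.1048,.9945])
c=ctrl.camera("wrist");im=c["frame"][:,:,::-1]
cv2.imwrite("pics/w7z.png",cv2.resize(im[190:310,180:340],None,fx=5,fy=5,interpolation=cv2.INTER_CUBIC))
E
```

```text
13.15 [ 0.55690031 -0.0542778   0.09325361] [-0.44817959  0.22839403  0.52013166] 0.004383883114257273
```

View pics/w7z.png

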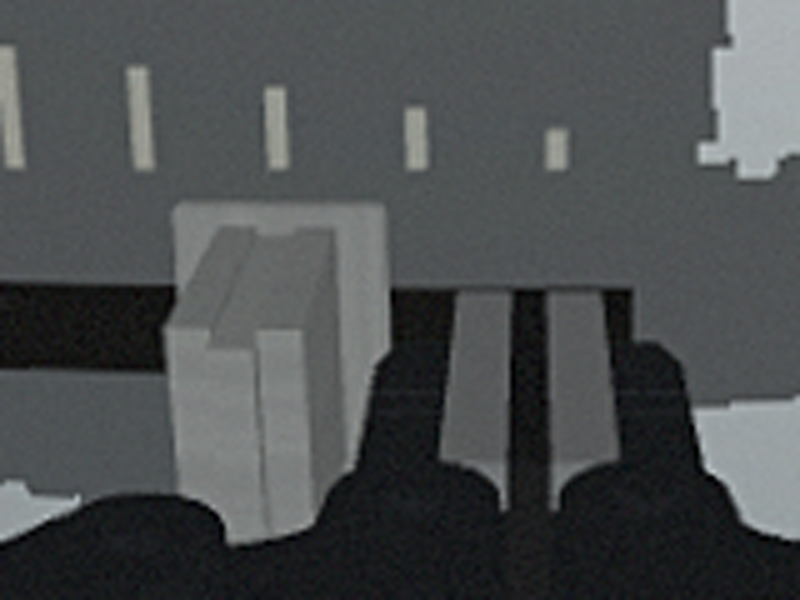

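Slider centre at x≈280 with the second-notch tick at 278, so it sits in the second notch. The third click uses the same increments.

>>> drive_tool([
  {"slide": [0,-0.04,0],"delta_rot": [0,0,0],"hand": 0},
  {"slide": [0,-0.04,0],"delta_rot": [0,0,0],"hand": 0},
  {"slide": [0,-0.04,0],"delta_rot": [0,0,0],"hand": 0},
  {"slide": [0,-0.03,0],"delta_rot": [0,0,0],"hand": 0},
  {"slide": [0,-0.03,0],"delta_rot": [0,0,0],"hand": 0},
])

```text
time_s: 13.82
eef_pos: [0.5577, -0.0467, 0.0933]
eef_rot: [0.001, 0.999, -0.05, -0.0]
wrist_force: [-1.6, -5.0, -0.4]
opening: -0.0
```

>>> drive_tool([
  {"slide": [0,-0.03,0],"delta_rot": [0,0,0],"hand": 0},
  {"slide": [0,-0.03,0],"delta_rot": [0,0,0],"hand": 0},
  {"slide": [0,-0.03,0],"delta_rot": [0,0,0],"hand": 0},
  {"slide": [0,0,0],"delta_rot": [0,0,0],"hand": 0},
  {"slide": [0,0,0],"delta_rot": [0,0,0],"hand": 0},
])

```text
time_s: 14.45
eef_pos: [0.5582, -0.0408, 0.0933]
eef_rot: [-0.0, 0.999, -0.05, 0.0]
wrist_force: [0.2, -0.8, 0.5]
opening: 0.002
```

```bash
python3 - <<'E'
from h import *
o,R=tool();print(o['time_s'],o['eef_pos'],o['wrist_force'],o['eef_pos'][:2]@[.1048,.9945])
c=ctrl.camera("wrist");im=c["frame"][:,:,::-1]
cv2.imwrite("pics/w8z.png",cv2.resize(im[190:310,180:340],None,fx=5,fy=5,interpolation=cv2.INTER_CUBIC))
E
```

```text
14.45 [ 0.55822701 -0.04078654  0.09325796] [ 0.17631398 -0.80028364  0.46350259] 0.017939980676361947
```

View pics/w8z.png

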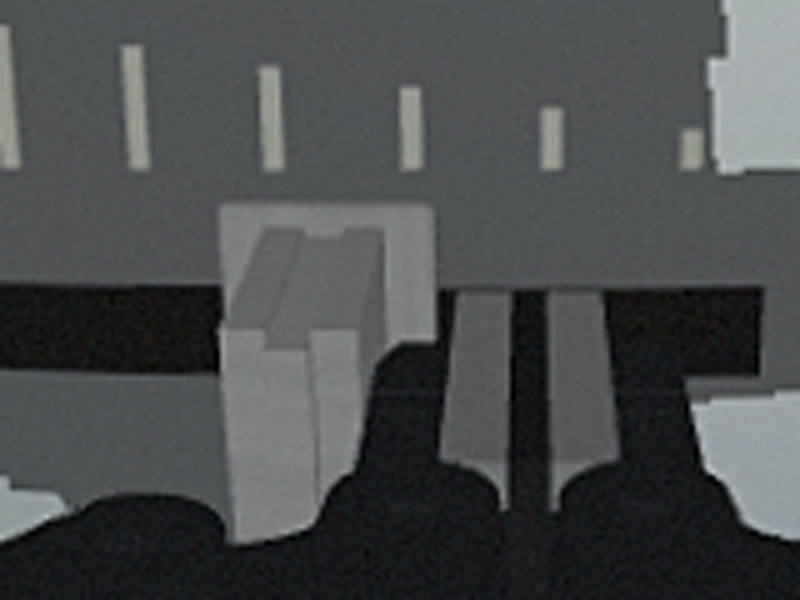

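The slider is at ≈36.5 mm, right at the crest, so I'll creep forward.

>>> drive_tool([
  {"slide": [0,-0.02,0],"delta_rot": [0,0,0],"hand": 0},
  {"slide": [0,0,0],"delta_rot": [0,0,0],"hand": 0},
  {"slide": [0,0,0],"delta_rot": [0,0,0],"hand": 0},
  {"slide": [0,0,0],"delta_rot": [0,0,0],"hand": 0},
  {"slide": [0,0,0],"delta_rot": [0,0,0],"hand": 0},
])

```text
time_s: 15.12
eef_pos: [0.5583, -0.0403, 0.0933]
eef_rot: [0.0, 0.999, -0.05, -0.0]
wrist_force: [-0.4, -0.2, 0.1]
opening: -0.002
```

```bash
python3 - <<'E'
from h import *
o,R=tool();print(o['time_s'],o['eef_pos'],o['wrist_force'],o['eef_pos'][:2]@[.1048,.9945])
c=ctrl.camera("wrist");im=c["frame"][:,:,::-1]
cv2.imwrite("pics/w9z.png",cv2.resize(im[190:310,180:340],None,fx=5,fy=5,interpolation=cv2.INTER_CUBIC))
E
```

```text
15.125 [ 0.55827929 -0.04030434  0.09327669] [-0.37149882 -0.17848064  0.14734711] 0.018425000372961353
```

View pics/w9z.png

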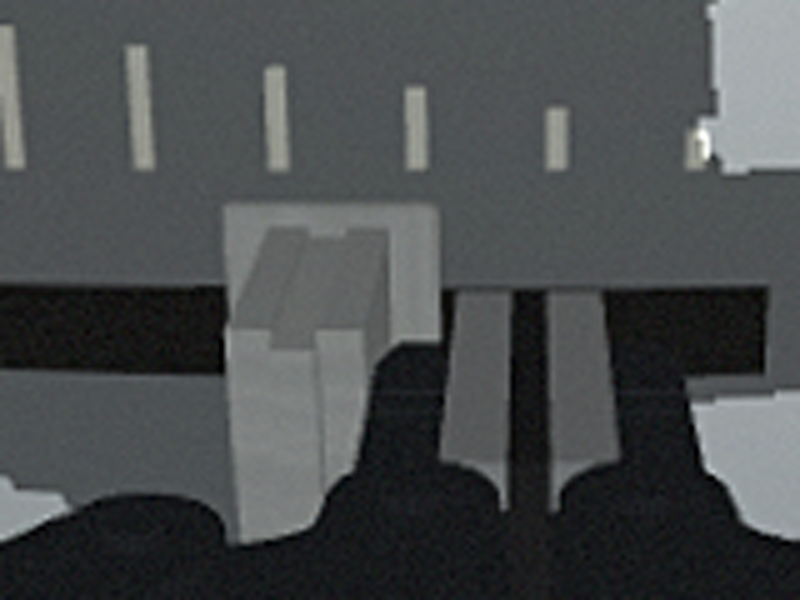

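>>> drive_tool([
  {"slide": [0,-0.02,0],"delta_rot": [0,0,0],"hand": 0},
  {"slide": [0,-0.02,0],"delta_rot": [0,0,0],"hand": 0},
  {"slide": [0,0,0],"delta_rot": [0,0,0],"hand": 0},
  {"slide": [0,0,0],"delta_rot": [0,0,0],"hand": 0},
  {"slide": [0,0,0],"delta_rot": [0,0,0],"hand": 0},
])

```text
time_s: 15.8
eef_pos: [0.5585, -0.0383, 0.0933]
eef_rot: [-0.0, 0.999, -0.05, 0.0]
wrist_force: [0.2, 0.4, 0.3]
opening: -0.002
```

```bash
python3 - <<'E'
from h import *
o,R=tool();print(o['time_s'],o['eef_pos'],o['wrist_force'],o['eef_pos'][:2]@[.1048,.9945])
c=ctrl.camera("wrist");im=c["frame"][:,:,::-1]
cv2.imwrite("pics/w10z.png",cv2.resize(im[190:310,180:340],None,fx=5,fy=5,interpolation=cv2.INTER_CUBIC))
E
```

```text
15.8 [ 0.5585076  -0.03832137  0.09329798] [0.18201375 0.35660495 0.33277415] 0.020420989782629455
```

View pics/w10z.png

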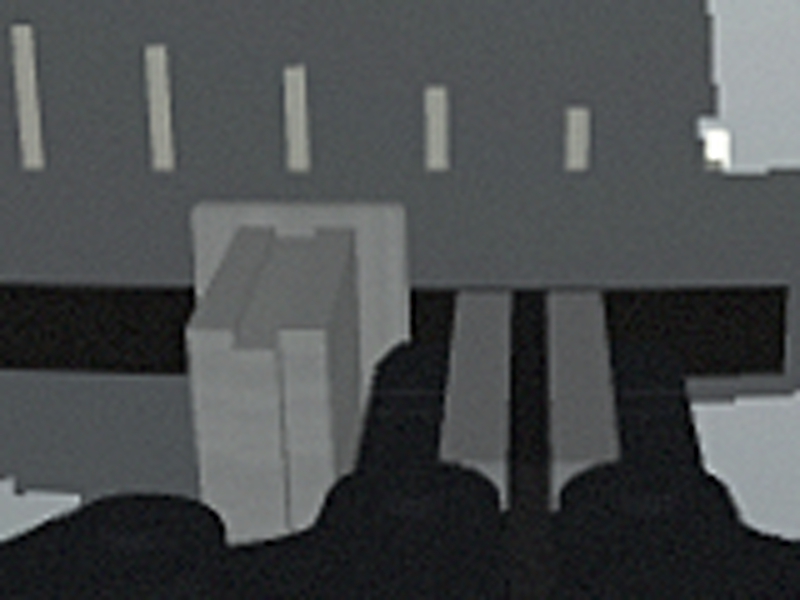

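The lever centre (298) is on the third tick (298). Next is back off, rise and move above the button.

>>> drive_tool([
  {"slide": [0,0.24,0],"delta_rot": [0,0,0],"hand": 0},
  {"slide": [0,0,-0.8],"delta_rot": [0,0,0],"hand": 0},
  {"slide": [0,0,0],"delta_rot": [0,0,0],"hand": 0},
  {"slide": [0,1,0],"delta_rot": [0,0,0],"hand": 0},
  {"slide": [0,1,0],"delta_rot": [0,0,0],"hand": 0},
])

```text
time_s: 16.48
eef_pos: [0.5469, -0.1508, 0.1329]
eef_rot: [0.0, 0.999, -0.049, -0.0]
wrist_force: [0.4, -0.9, -0.9]
opening: 0.002
```

```bash
python3 - <<'E'
from h import *
o,R=tool();print(o['time_s'],o['eef_pos'],o['wrist_force'],o['eef_pos'][:2]@[.9945,-.1048],o['eef_pos'][:2]@[.1048,.9945])
c=ctrl.camera("wrist");im=c["frame"][:,:,::-1]
cv2.imwrite("pics/w11.png",im)
E
```

```text
16.475 [ 0.54691764 -0.15076487  0.1328768 ] [ 0.3535923  -0.87086987 -0.94177533] 0.5597097559482439 -0.09261869427545492
```

View pics/w11.png

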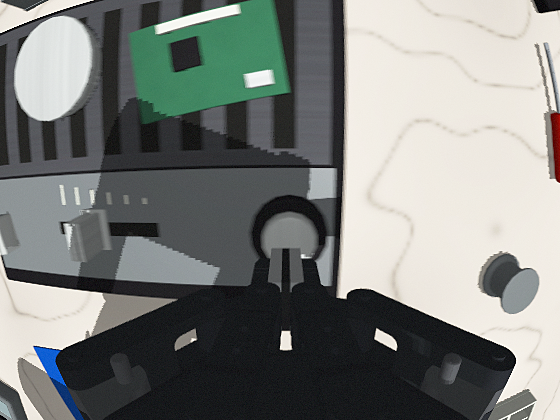

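>>> drive_tool([
  {"slide": [0,0,0.25],"delta_rot": [0,0,0],"hand": 0},
  {"slide": [0,0,0.25],"delta_rot": [0,0,0],"hand": 0},
  {"slide": [0,0,0.08],"delta_rot": [0,0,0],"hand": 0},
  {"slide": [0,0,0.04],"delta_rot": [0,0,0],"hand": 0},
  {"slide": [0,0,0],"delta_rot": [0,0,0],"hand": 0},
])

```text
time_s: 17.15
eef_pos: [0.5476, -0.1492, 0.1024]
eef_rot: [0.0, 0.999, -0.049, 0.0]
wrist_force: [-0.4, 0.5, -1.3]
opening: 0.003
```

>>> drive_tool([
  {"slide": [0,0,0.03],"delta_rot": [0,0,0],"hand": 0},
  {"slide": [0,0,0.03],"delta_rot": [0,0,0],"hand": 0},
  {"slide": [0,0,0.03],"delta_rot": [0,0,0],"hand": 0},
  {"slide": [0,0,0],"delta_rot": [0,0,0],"hand": 0},
  {"slide": [0,0,0],"delta_rot": [0,0,0],"hand": 0},
])

```text
time_s: 17.77
eef_pos: [0.5477, -0.1498, 0.0981]
eef_rot: [0.0, 0.999, -0.05, 0.0]
wrist_force: [1.9, 3.0, 2.6]
opening: -0.002
```

>>> drive_tool([
  {"slide": [0,0,0.02],"delta_rot": [0,0,0],"hand": 0},
  {"slide": [0,0,0.02],"delta_rot": [0,0,0],"hand": 0},
  {"slide": [0,0,0],"delta_rot": [0,0,0],"hand": 0},
  {"slide": [0,0,0],"delta_rot": [0,0,0],"hand": 0},
  {"slide": [0,0,0],"delta_rot": [0,0,0],"hand": 0},
])

```text
time_s: 18.4
eef_pos: [0.5477, -0.1498, 0.0961]
eef_rot: [0.0, 0.999, -0.05, 0.0]
wrist_force: [2.1, 2.4, 6.0]
opening: 0.002
```

>>> drive_tool([
  {"slide": [0,0,0.02],"delta_rot": [0,0,0],"hand": 0},
  {"slide": [0,0,0.02],"delta_rot": [0,0,0],"hand": 0},
  {"slide": [0,0,0],"delta_rot": [0,0,0],"hand": 0},
  {"slide": [0,0,0],"delta_rot": [0,0,0],"hand": 0},
  {"slide": [0,0,0],"delta_rot": [0,0,0],"hand": 0},
])

```text
time_s: 19.02
eef_pos: [0.5479, -0.1498, 0.0958]
eef_rot: [0.0, 0.999, -0.05, 0.0]
wrist_force: [-3.9, 4.2, 18.0]
opening: -0.003
```

Force rose from 6 to 18 N with only 0.3 mm of motion, so the button is bottomed. Releasing and moving clear.

>>> drive_tool([
  {"slide": [0,0,-0.1],"delta_rot": [0,0,0],"hand": 0},
  {"slide": [0,0,-0.4],"delta_rot": [0,0,0],"hand": 0},
  {"slide": [0,0,-0.8],"delta_rot": [0,0,0],"hand": 0},
  {"slide": [0,0,-0.8],"delta_rot": [0,0,0],"hand": 0},
  {"slide": [-0.8,0,-0.3],"delta_rot": [0,0,0],"hand": 0},
])

```text
time_s: 19.65
eef_pos: [0.5088, -0.1471, 0.2159]
eef_rot: [0.001, 0.999, -0.05, 0.001]
wrist_force: [-1.3, -0.6, -0.2]
opening: 0.001
```

>>> drive_tool([
  {"slide": [-0.4,-0.6,0],"delta_rot": [0,0,0],"hand": 0},
  {"slide": [0,-0.6,0],"delta_rot": [0,0,0],"hand": 0},
  {"slide": [0,-0.6,0],"delta_rot": [0,0,0],"hand": 0},
  {"slide": [0,0,0],"delta_rot": [0,0,0],"hand": 0},
  {"slide": [0,0,0],"delta_rot": [0,0,0],"hand": 0},
])

```text
time_s: 20.27
eef_pos: [0.4962, -0.0548, 0.2132]
eef_rot: [0.0, 0.999, -0.05, -0.001]
wrist_force: [0.4, 0.7, -0.5]
opening: -0.0
```

```bash
python3 - <<'E'
from h import *
o,R=tool();print(o['time_s'],o['eef_pos'],o['wrist_force'],o['dq'])
c=ctrl.camera("wrist");im=c["frame"][:,:,::-1]
cv2.imwrite("pics/w12.png",im)
E
```

```text
20.275 [ 0.49619262 -0.05478593  0.21324488] [ 0.35887997  0.71547491 -0.50304444] [-0.01328421  0.00333299 -0.00469008  0.00383468 -0.00011431  0.00177658]
```

View pics/w12.png

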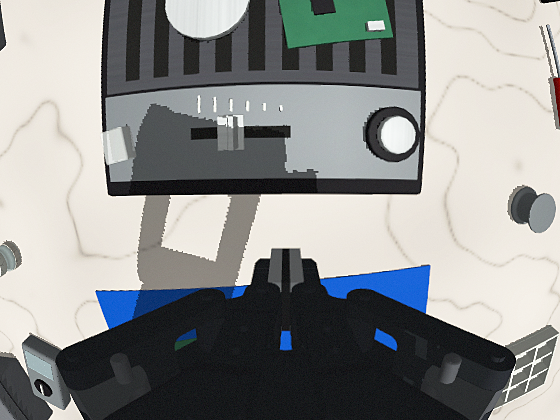

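The slider centre (≈231) is on the third tick (≈231). The button looks up, and the tin, board, box and spool are undisturbed. Handing in.

```bash
python3 -c "
from bench import ctrl
print(ctrl.hand_in())"
```

```text
the job is handed in; nothing more can be done
None
```

I finished the task and handed it in; the clock read about 20 s at my last check. The interface gives no verdict.

- **Zero stop:** with the fingers shut, I pushed the lever back until it lined up with the zero tick. A further nudge met about 7 N with almost no movement.
- **Three clicks:** I then pushed from the button side in small steps, with a camera check after each click. It paused near the third crest, at about 36.5 mm, so I crept on until it settled on the third tick (42 mm).
- **Start button:** I pressed it down until it bottomed. The force rose from 6 to 18 N over the last 0.3 mm.
- **Final check:** after I let go and moved clear, the last wrist image showed the lever on the third tick and the button looking up. The tin, board, bit box and spool in view looked undisturbed, and the wrist force was about zero.

I judged the lever, button and loose things by eye from the pictures and didn't measure how far anything had moved. The flux jar, screwdriver and tip cleaner were only partly in that last picture or out of it, but the arm never went near them. No check disagreed.

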